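# Fit a mirror glass into its three-clip back

## Task

Fit the mirror glass into its wooden back: lay it face up on the three buttons, slide one short edge under the two fixed brass clips until it is hard up against both, then push the sliding spring clip along its slot until it bears firmly on the other short edge, so that all three clips hold the glass and it cannot shift or rock. Glass chips easily, so feel your way and do not force it; leave the glass clipped in and do not knock the jar, the chisel or the paint tin about.

Things in the scene. Friction and masses are not known exactly. Their poses are not given: they have to be found in the camera images.
- mirror_center (a point): centre (half-way up) of the loose mirror glass, a bevelled plate 120 x 56 x 10 mm, 0.14 to 0.2 kg, lying face up on a wooden offcut 31 mm wide and 17 mm high, which it overhangs by about 12 mm on both long sides. x along its 120 mm length, y along its 56 mm width, z up, out of the silvered face. Either short edge may go first
- mount_top (a point): point on the middle line of the top of the wooden back, a board screwed flat to the bench, 118 mm wide, from x = -140 to 118 mm, 16 mm thick (this point is 16 mm over the bench). z up, x along the board from the sliding clip to the fixed clips. Three felt-topped buttons 10 mm high stand at (x, y) = (50, 18), (50, -18), (-22, 0) mm; they carry the glass, whose centre is then 15 mm over the board
- fixed_clips (a point): point on the board's top, same axes, 75 mm along +x from mount_top: roughly under the two fixed clips. They sit on a wooden rail that is screwed through slots and reset for each glass: their stop faces stand together, square to the board, anywhere from 8 mm before to 8 mm past this point along x, so where the glass stops must be felt. Over 20 N on them or on the buttons chips the glass
- fixed_clips_lip (a point): point midway between the lips of the two fixed clips, as they would stand at the middle setting (8 mm either way along x, as above), 22.5 mm over the board: the lips' underside, 2.5 mm above a glass on the buttons. Each brass clip is 10 mm wide, at y = +21 and -21 mm; its lip reaches 8 mm back (-x) from the stop face and is 2.5 mm thick
- clip_knob (a point): point on the axis of the sliding clip's upright brass knob, 20 mm over the board; the knob is 16 mm across and reaches from 5 to 35 mm over the board. The clip slides along the board's middle line (y = 0) towards +x. It starts drawn back, can move 64 to 70 mm, drags with about 5 N all the way and stays where it is left
- clip_front (a point): point on the sliding clip 36 mm ahead (+x) of the knob's axis, 15 mm over the board. The nose, an upright pin 12 mm across on a locked screw stem, has its front anywhere from 10 mm before to 10 mm past it; its 18 mm wide lip reaches 5 mm more, 23 to 25.5 mm over the board. The nose yields 1.5 mm at 8 N a mm; after a push the drag keeps up to 5 N on the glass. Over 12 N from it chips the glass
- screw_jar: bystander: jar of screws, 66 mm across, 98 mm high, at the far side; origin under its centre
- chisel: bystander: chisel, 260 mm long, lying to the right of the board; origin under its middle
- paint_tin: bystander: small tin of stain, 75 mm across, 76 mm high, to the right; origin under its centre
Not all that is in view belongs to the job. Leave any purple look-alike of the part that bears mirror_center alone.

How it is judged (in metres and radians):
On the way:
1. the glass lies flat on the three buttons, its edge under both lips and no more than 1.5 mm short of the fixed clips, before the sliding clip touches it (z of mirror_center in the frame of mount_top between 0.013 and 0.017 m and angle between the z axis of mirror and the z axis of mount_top, either way round below 0.025 rad and x of mirror_center in the frame of mount_top above 0.003 m and y of mirror_center in the frame of mount_top between -0.012 and 0.012 m and angle between the x axis of mirror_center and the x axis of mount_top, either way round below 0.12 rad and x of mirror_center in the frame of rail above -0.0615 m and contact force between mirror and clip below 0.1 N), for 0.2 s.
At the end, for the whole second after the job is handed in: Glass flat on the three buttons (tilt under 0.025 rad, height within 2 mm), within 12 mm and 0.12 rad of the board's middle line, its edge under both lips; it bears on each fixed clip with over 0.5 N, the sliding clip bears on it with over 3 N, and it is at rest (z of mirror_center in the frame of mount_top between 0.013 and 0.017 m and angle between the z axis of mirror and the z axis of mount_top, either way round below 0.025 rad and x of mirror_center in the frame of mount_top above 0.003 m and y of mirror_center in the frame of mount_top between -0.012 and 0.012 m and angle between the x axis of mirror_center and the x axis of mount_top, either way round below 0.12 rad and contact force between mirror and rail_c1 above 0.5 N and contact force between mirror and rail_c3 above 0.5 N and contact force between mirror and clip above 3 N and linear speed of mirror below 0.01 m/s); the robot touches nothing.
It fails at once if the glass presses or knocks on the board and buttons, or on the rail and its clips, with more than 20 N (contact force between mirror and mount above 20 N or contact force between mirror and rail above 20 N).
It fails at once if the sliding clip presses on the glass with more than 12 N (contact force between mirror and clip above 12 N).
It fails at once if the screw jar is pushed more than 30 mm away (distance of screw_jar from where it was at the start of the episode above 0.03 m).
It fails at once if the chisel is pushed more than 30 mm away (distance of chisel from where it was at the start of the episode above 0.03 m).
It fails at once if the paint tin is pushed more than 30 mm away (distance of paint_tin from where it was at the start of the episode above 0.03 m).
It also fails if it takes over 61 s, if anything falls off the work surface, if the arm or the gripper's body presses on something with over 40 N, if the wrist force passes 120 N, or if a joint passes its speed limit or range.

## Robot

A 7-joint arm with a two-finger parallel gripper is mounted at the origin on a cart in front of the work surface, level with it; the furniture and walls round the work are solid. World frame = base frame: x ahead of the robot, y to its left, z up, the work surface at z = 0. Lengths are in m, angles in degrees, forces in N, time in s.
With the tool pointing down it reaches from about 0.425 to 0.875 m from the base axis. Payload 4.7 kg.
Tool frame: the origin (TCP) lies at the very end of the fingers, on their centre line; the grasp point (between the pads) lies env.grip_point_offset behind it (env.grip_point_offset is the distance from the TCP to the grasp point, in m); z points along the fingers, y is the direction in which the jaws open and shut (so a half turn about z gives the same grasp; the last joint's range is limited). The gripper opens to 87 mm and grips with 3 to 60 N. Pads are 19 mm wide; open, the fingers measure 117 mm over their backs; the gripper's body (75 mm by 190 mm) begins 51 mm behind the grasp point.
Start: joints at [-72.989, 18.392, -4.016, 83.108, 1.295, 78.541, -3.26], TCP at [0.181, 0.624, 0.223] pointing down, gripper open.
Joint ranges: [-163.93, 163.93], [-17.29, 119.83], [-79.2, 71.16], [3.27, 140.29], [-89.18, 269.18], [5.43, 117.66], [-154.24, 154.24]. Speed limits (degrees/s): [147.25, 147.25, 180, 180, 180, 180, 180].

## Interface

Orientations are given as [roll, pitch, yaw] about the fixed x, y, z axes, in that order (R = Rz(yaw) Ry(pitch) Rx(roll)).
In Python, from cell import env gives the robot as it stands.
- The arm moves only by the tool send_rows, never from a script. Its argument "plan" is a list of rows, each a list of 7 numbers: the finger opening in mm, from 0 to 87, then the shift along the tool's x, y, z in mm, then the turn, a rotation vector about the tool's x, y, z in rad. A call has 1 to 12 rows; each row shifts and turns the commanded pose from where the row before left it, along the tool's axes as they then stand; what a row does not reach is not made up. A row lasts 1/10 s, in which the tool goes at most 50 mm and 8.59 degrees, less where a joint would pass 70% of its speed; a pose out of reach is approached as far as the arm can. A call is refused whole if a number of a shift passes 50 or a number of a turn 0.15, either way. A call with a gripper value outside its range is refused whole. The fingers move at their own pace and stop on an object; "grip_force" is the grip in N (left out, the last holds). Time passes only in rows, so rows that do not move let the fingers close. It gives the time, the measured TCP pose, the force and the opening at its end, in the units of the state.
- env.get_obs(): the state, without advancing time (a new reading comes with each control period).
- env.read_camera(name): name is "scene" or "top" or "wrist"; returns the picture (480x640x3 uint8, red, green, blue); there is no depth.
- env.get_calibration(name): a dict with "fx", "fy", "cx", "cy" (pixels), "extrinsics" (4x4, takes a point from camera to world coordinates). Camera axes: x right, y down, z forward; pixel columns grow to the right and rows downward; lengths in m; the calibration is good to about 2 mm. A picture is of the moment at which its call begins: read the wrist's pose just before it. get_calibration takes no time and is no camera call; for the wrist camera it gives the pose at the moment of the call.
- env.sign_off(): hands the job in, once; it reports no verdict.
Trained networks look in the newest picture that a camera, given by its name, has taken for a name from the list of things; names that differ only in an ending like _2 or _b are one class to them, and where a whole thing is asked for, a point or a joint stands for the part that bears it (a point fixed in the world has none). Each returns a list of dicts, best first, with "confidence" (0 to 1); they miss things now and then, are a little off and sometimes report something else, mostly with a low value. They report only what shows in the picture. A call takes as long as a camera call. They do not tell look-alikes from the thing itself.
- env.regions_of(camera, query): "region" (480x640 bool, what is visible of it) and "rect" ([left, top, right, bottom] in pixels, round what is visible of it).
The state is a dict: "time_s": time; "qpos": joint angles; "joint_velocities": joint speeds; "effort": joint torques, N m; "tool_pos": TCP position; "tool_rot": TCP orientation; "force": force on the tool from outside, world axes, zero at the start; "wrist_torque": the same for the moment, N m; "grip_width": finger opening in m.
Only numpy, scipy, OpenCV 4.12 (cv2) and the standard library are available. Lean on these libraries where they do the work, as an engineer would, in place of code of your own. Each camera call takes 0.05 s, during which the arm holds its last target. There are 200 camera calls.

## Working session

There is one attempt and no reset: what is moved stays moved. The work goes in short steps, Python scripts to look and compute and a tool call to move; the robot and the scene stay as the last step left them, time stands still between calls to the robot, and variables do not carry over. Pictures are saved under pics/ and viewed, about 8 in all and at most 12, crops included, and the job is handed in when it is done.

Besides the shell and the picture viewer there is one more tool, called as a command line: name --pt "numbers of a row" for each row, then --argument value for the rest. send_rows: Moves the arm, as the interface text tells. Its arguments: {"type":"object","properties":{"plan":{"type":"array"},"grip_force":{"type":"number"}},"required":["plan"]}

```bash
mkdir -p pics; ls; python3 - <<'E'
from cell import env
import cv2,numpy as np
o=env.get_obs();print(o['time_s'],o['tool_pos'],o['tool_rot'],o['force'],o['grip_width'],env.grip_point_offset)
for c in ['scene','top']:
    im=env.read_camera(c);cv2.imwrite(f'pics/{c}0.png',im[:,:,::-1])
    k=env.get_calibration(c);print(c,k['fx'],k['cx'],k['cy'],np.round(k['extrinsics'],3).tolist())
    for q in ['mirror_center','mount_top','clip_knob','fixed_clips','screw_jar','chisel','paint_tin']:
        for r in env.regions_of(c,q)[:3]:
            m=r['region'];ys,xs=np.nonzero(m);print(c,q,round(r['confidence'],2),np.round(r['rect']).tolist(),xs.mean().round(1),ys.mean().round(1),m.sum())
E
```

```text
pics
0.0 [0.18127282 0.6236196  0.22145344] [-1.79887602e+02  6.32299396e-03  1.63797421e+02] [-0.01979157 -0.23979411 -0.37426484] 0.08700760450648622 0.0187
scene 449.65708481913924 324.8206312617252 238.48098384103616 [[-0.878, -0.284, 0.386, 0.28], [-0.479, 0.485, -0.732, 0.589], [0.021, -0.827, -0.562, 0.553], [0.0, 0.0, 0.0, 1.0]]
scene mirror_center 0.72 [320.0, 326.0, 398.0, 379.0] 359.3 350.8 2318
scene mirror_center 0.58 [218.0, 345.0, 309.0, 402.0] 262.7 372.1 2935
scene mirror_center 0.57 [392.0, 270.0, 412.0, 298.0] 399.6 282.6 412
scene mount_top 0.68 [292.0, 232.0, 431.0, 318.0] 364.0 274.2 5046
scene clip_knob 0.9 [389.0, 272.0, 411.0, 298.0] 399.8 282.9 407
scene clip_knob 0.61 [288.0, 235.0, 424.0, 317.0] 364.2 274.5 5038
scene fixed_clips 0.88 [288.0, 232.0, 425.0, 315.0] 363.9 274.3 4955
scene screw_jar 0.89 [230.0, 210.0, 268.0, 266.0] 246.3 240.0 1680
scene chisel 0.56 [350.0, 210.0, 464.0, 236.0] 420.5 224.4 833
scene chisel 0.29 [290.0, 236.0, 429.0, 316.0] 364.4 274.5 5044
scene paint_tin 0.93 [359.0, 169.0, 395.0, 214.0] 375.8 191.0 1173
top 589.0063578915169 307.84057513620786 235.74215502981968 [[0.021, -0.997, 0.07, 0.519], [-1.0, -0.022, -0.017, -0.024], [0.018, -0.069, -0.997, 1.266], [0.0, 0.0, 0.0, 1.0]]
top mirror_center 0.91 [194.0, 279.0, 257.0, 329.0] 226.5 304.5 1462
top mirror_center 0.56 [151.0, 224.0, 185.0, 285.0] 168.8 254.1 1580
top mount_top 0.96 [272.0, 197.0, 357.0, 326.0] 313.5 265.9 6031
top clip_knob 0.49 [295.0, 302.0, 311.0, 319.0] 302.4 308.0 174
top fixed_clips 0.73 [274.0, 198.0, 355.0, 326.0] 313.2 266.3 6002
top fixed_clips 0.72 [264.0, 145.0, 297.0, 180.0] 280.9 162.1 933
top screw_jar 0.73 [264.0, 144.0, 298.0, 181.0] 280.9 162.1 997
top chisel 0.97 [401.0, 218.0, 426.0, 338.0] 412.5 287.1 938
top paint_tin 0.59 [420.0, 207.0, 463.0, 250.0] 441.1 228.8 1270
```

```bash
python3 - <<'E'
import cv2,numpy as np
a=cv2.imread('pics/top0.png')[120:360,130:480];a=cv2.resize(a,None,fx=2.28,fy=2.28,interpolation=cv2.INTER_CUBIC)
cv2.imwrite('pics/topc.png',a)
a=cv2.imread('pics/scene0.png')[150:420,200:480];a=cv2.resize(a,None,fx=2.2,fy=2.2,interpolation=cv2.INTER_CUBIC)
cv2.imwrite('pics/scenec.png',a)
E
```

```text
(no output)
```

View pics/topc.png

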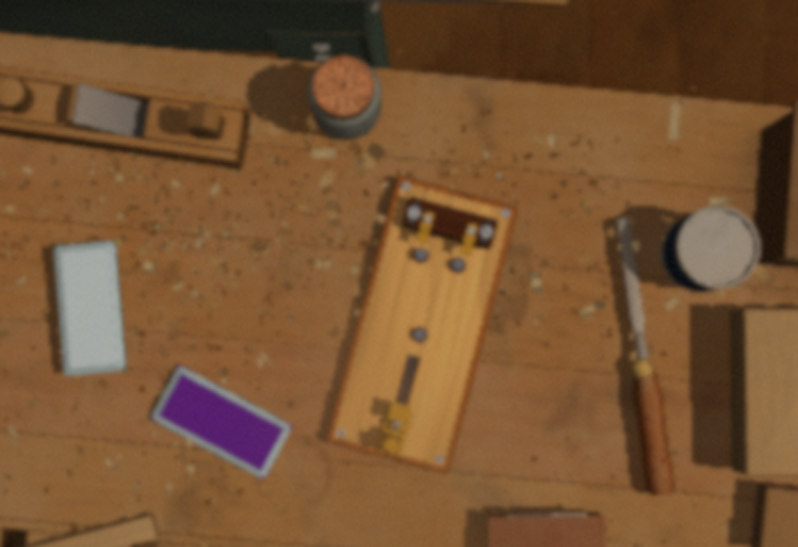

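View pics/scenec.png

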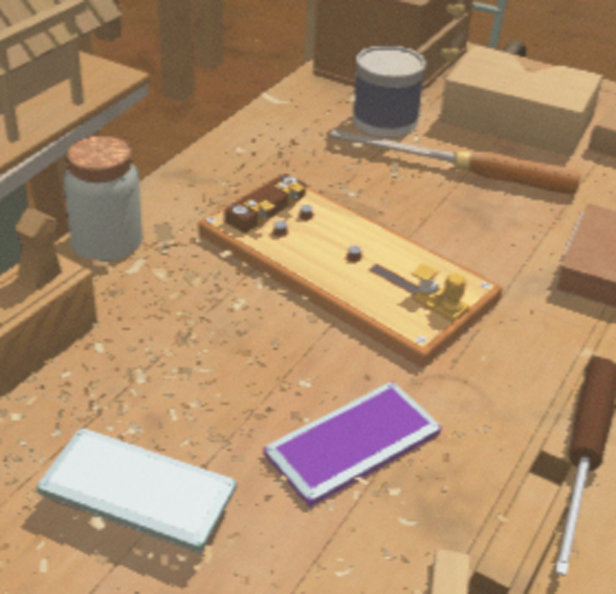

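Top crop: the pale blue-white plate at about (90,308) is the raised real glass. The purple one at (222,420) is flat on the bench, so it is the look-alike. The board has its clips at the top and the knob at (397,420). The scene view agrees.

```bash
cat > h.py <<'E'
from cell import env
import cv2,numpy as np
from scipy.spatial.transform import Rotation as R
def pose():
    o=env.get_obs(); return o,np.array(o['tool_pos']),R.from_euler('xyz',o['tool_rot'],degrees=True)
def ray(c,uv,z,k=None):
    k=k or env.get_calibration(c);E=np.array(k['extrinsics'])
    uv=np.atleast_2d(uv);d=np.c_[(uv[:,0]-k['cx'])/k['fx'],(uv[:,1]-k['cy'])/k['fy'],np.ones(len(uv))]@E[:3,:3].T
    return E[:3,3]+d*((z-E[2,3])/d[:,2])[:,None]
def proj(c,P,k=None):
    k=k or env.get_calibration(c);E=np.array(k['extrinsics']);p=(np.atleast_2d(P)-E[:3,3])@E[:3,:3]
    return np.c_[k['fx']*p[:,0]/p[:,2]+k['cx'],k['fy']*p[:,1]/p[:,2]+k['cy']]
def rect(c,m,z,k=None):
    m=m.astype(np.uint8);cs,_=cv2.findContours(m,0,2);ct=max(cs,key=cv2.contourArea)[:,0].astype(float)
    P=ray(c,ct,z,k)[:,:2]*1000
    (cx,cy),(w,h),a=cv2.minAreaRect(P.astype(np.float32))
    if h>w: w,h,a=h,w,a+90
    return np.round([cx,cy,w,h,(a+90)%180-90],1)
def togo(target,yaw):
    """shift in tool axes (mm) and turn (rad) to downward pose"""
    o,p,r=pose();T=R.from_euler('xyz',[180,0,yaw],degrees=True)
    print('pose',np.round(p*1000,1),np.round(o['tool_rot'],2),'F',np.round(o['force'],2),'t',o['time_s'],'w',round(o['grip_width']*1000,1))
    print('shift now-axes',np.round(r.inv().apply(np.array(target)/1000-p)*1000,1),'turn',np.round((r.inv()*T).as_rotvec(),3))
E
python3 - <<'E'
from h import *
env.read_camera('top');k=env.get_calibration('top')
for q,z in [('mirror_center',.027),('mount_top',.016)]:
    for r in env.regions_of('top',q)[:2]: print(q,round(r['confidence'],2),rect('top',r['region'],z,k))
print(ray('top',[[303,308]],.05,k))
togo([570,270,200],0)
w=env.get_calibration('wrist');o,p,r=pose();E=np.array(w['extrinsics']);print('cam in tool',np.round(r.inv().apply(E[:3,3]-p),3),np.round(r.as_matrix().T@E[:3,:3],2).tolist(),w['fx'])
E
```

```text
mirror_center 0.94 [458.  122.7 118.6  55.7  63.7]
mirror_center 0.83 [560.  245.9 119.8  57.1   6.7]
mount_top 0.63 [553.3 -59.9 259.5 119.3 -13.7]
[[ 0.45525407 -0.03721612  0.05      ]]
pose [181.4 624.2 222.6] [180.    0.  163.8] F [-0.92  0.4  -0.43] t 0.95 w 87.1
shift now-axes [-472.  -231.7   22.6] turn [ 0.    -0.     2.859]
cam in tool [ 0.07   0.001 -0.162] [[0.0, -0.97, -0.26], [1.0, 0.0, -0.0], [0.0, -0.26, 0.97]] 389.54173949016393
```

send_rows --pt "87 -39 -21.5 5 0 0 0" --pt "87 -39 -21.5 5 0 0 0" --pt "87 -39 -21.5 5 0 0 0" --pt "87 -39 -21.5 5 0 0 0" --pt "87 -39 -21.5 5 0 0 0" --pt "87 -39 -21.5 5 0 0 0" --pt "87 -39 -21.5 5 0 0 0" --pt "87 -39 -21.5 5 0 0 0" --pt "87 -39 -21.5 5 0 0 0" --pt "87 -39 -21.5 5 0 0 0" --pt "87 -39 -21.5 5 0 0 0" --pt "87 -39 -21.5 5 0 0 0"

```text
time_s: 2.15
tool_pos: [0.56, 0.2446, 0.1627]
tool_rot: [180.0, 0.0, 163.8]
force: [1.0, 0.7, -0.4]
grip_width: 0.0871
```

send_rows --pt "87 0 0 0 0 0 -0.1" --pt "87 0 0 0 0 0 -0.1" --pt "87 0 0 0 0 0 -0.1" --pt "87 0 0 0 0 0 -0.1" --pt "87 0 0 0 0 0 0"

```text
time_s: 2.65
tool_pos: [0.5589, 0.2459, 0.1626]
tool_rot: [180.0, 0.0, -173.3]
force: [-0.7, 0.1, -0.1]
grip_width: 0.0868
```

```bash
python3 - <<'E'
from h import *
env.read_camera('wrist') is None
k=env.get_calibration('wrist');im=env.read_camera('wrist');cv2.imwrite('pics/w1.png',im[:,:,::-1])
for r in env.regions_of('wrist','mirror_center')[:2]: print(round(r['confidence'],2),rect('wrist',r['region'],.026,k))
togo([560,246,50],186.7)
E
```

```text
0.84 [458.1 131.7 115.8  54.4  63.5]
0.55 [558.4 247.4 120.   58.    6.6]
pose [558.8 245.9 162.6] [ 1.7999e+02  1.0000e-02 -1.7340e+02] F [ 0.64  0.84 -0.02] t 2.8 w 86.7
shift now-axes [-1.200e+00 -1.000e-01  1.126e+02] turn [ 0.     0.    -0.002]
```

View pics/w1.png

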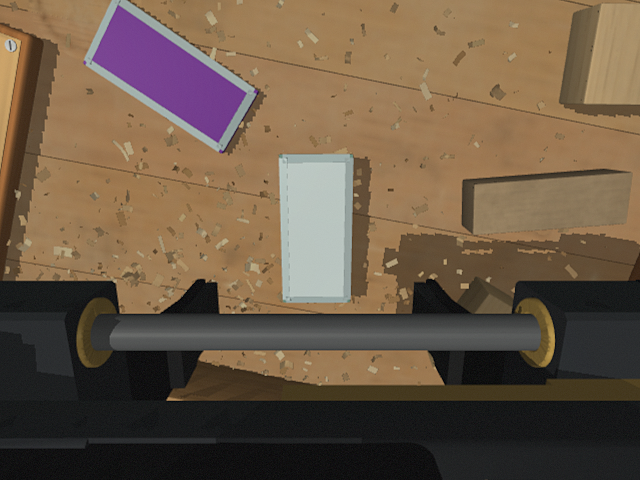

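The glass is at centre about (316,228), and both cameras agree to 1.5 mm. Descending.

send_rows --pt "87 -0.5 0.7 40 0 0 0" --pt "87 0 0 40 0 0 0" --pt "87 0 0 40 0 0 0" --pt "87 0 0 20 0 0 0" --pt "87 0 0 12.5 0 0 0" --pt "87 0 0 0 0 0 0"

```text
time_s: 3.4
tool_pos: [0.5582, 0.2462, 0.0085]
tool_rot: [-179.9, -0.2, -173.3]
force: [0.2, 0.0, -0.6]
grip_width: 0.0869
```

send_rows --pt "50 0 0 0 0 0 0" --pt "50 0 0 0 0 0 0" --pt "50 0 0 0 0 0 0" --pt "50 0 0 0 0 0 0" --pt "50 0 0 0 0 0 0" --pt "50 0 0 0 0 0 0" --pt "50 0 0 0 0 0 0" --pt "50 0 0 0 0 0 0" --grip_force 15

```text
time_s: 4.2
tool_pos: [0.5596, 0.2468, 0.0107]
tool_rot: [180.0, 0.0, -173.3]
force: [-0.6, -0.0, 4.3]
grip_width: 0.0559
```

send_rows --pt "50 0 0 -15 0 0 0" --pt "50 0 0 -40 0 0 0" --pt "50 0 0 -45 0 0 0" --pt "50 0 0 0 0 0 0" --pt "50 0 0 0 0 0 0"

```text
time_s: 4.7
tool_pos: [0.5599, 0.2469, 0.1117]
tool_rot: [179.9, 0.1, -173.3]
force: [-0.5, -0.3, -2.8]
grip_width: 0.0558
```

```bash
python3 - <<'E'
from h import *
for i in range(3):
    env.read_camera('scene');togo([560,-60,110],166.3)
print(env.get_obs()['wrist_torque'])
im=env.read_camera('wrist');cv2.imwrite('pics/w2.png',im[:,:,::-1])
E
```

```text
pose [558.7 246.4 109.9] [-1.7999e+02 -4.0000e-02 -1.7328e+02] F [-1.12  0.07 -2.31] t 4.75 w 55.9
shift now-axes [  34.6 -304.5   -0. ] turn [-0.    -0.001  0.356]
pose [558.1 246.2 108.8] [-1.7995e+02 -1.4000e-01 -1.7328e+02] F [-0.52  0.76 -2.5 ] t 4.8 w 55.6
shift now-axes [  33.9 -304.3   -0.8] turn [-0.001 -0.002  0.356]
pose [557.9 246.  108.4] [-179.93   -0.18 -173.28] F [ 0.46 -0.45 -2.32] t 4.85 w 55.8
shift now-axes [  33.7 -304.2   -1.2] turn [-0.002 -0.003  0.356]
[ 0.0059788   0.02661643 -0.00421594]
```

View pics/w2.png

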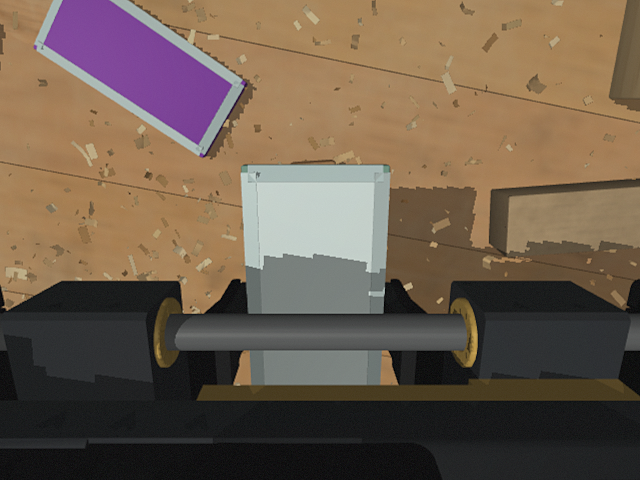

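send_rows --pt "50 1.5 -20 0 0 0 0" --pt "50 2.5 -40 0 0 0 0" --pt "50 2.5 -40 0 0 0 0" --pt "50 3 -40 0 0 0 0" --pt "50 3 -40 0 0 0 0" --pt "50 3 -40 0 0 0 0" --pt "50 3 -40 0 0 0 0" --pt "50 2 -35 0 0 0 0" --pt "50 1 -16 0 0 0 0.089" --pt "50 0 0 0 0 0 0.089" --pt "50 0 0 0 0 0 0.089" --pt "50 0 0 0 0 0 0.089"

```text
time_s: 6.1
tool_pos: [0.5732, -0.065, 0.1086]
tool_rot: [-180.0, -0.2, 166.1]
force: [0.0, 0.2, -1.2]
grip_width: 0.0559
```

```bash
python3 - <<'E'
from h import *
env.read_camera('scene')
k=env.get_calibration('wrist');im=env.read_camera('wrist');cv2.imwrite('pics/w3.png',im[:,:,::-1])
togo([574,-65,110],166.3)
t=cv2.imread('pics/top0.png');kt=env.get_calibration('top')
M=np.array([564,-62.5]);a=np.radians(-13.7);u=np.array([np.cos(a),np.sin(a)]);v=np.array([-u[1],u[0]])
def warp(img,c,k,x0,x1,z,s):
    X,Y=np.meshgrid(np.arange(x0,x1,1/s),np.arange(65,-65,-1/s))
    P=np.stack([M[0]+X*u[0]+Y*v[0],M[1]+X*u[1]+Y*v[1],0*X+z],-1).reshape(-1,3)
    P[:,:2];P[:,:2]/=1000
    q=proj(c,P,k).reshape(X.shape+(2,)).astype(np.float32)
    return cv2.remap(img,q[...,0],q[...,1],cv2.INTER_CUBIC)
A=warp(t,'top',kt,-145,122,.0385,3);B=warp(im[:,:,::-1],'wrist',k,-145,-10,.0385,2.2)
for x in range(-140,121,20): cv2.line(A,((x+145)*3,0),((x+145)*3,8),(255,255,255),1)
for x in range(-140,-10,10): cv2.line(B,(int((x+145)*2.2),0),(int((x+145)*2.2),8 if x%50 else 16),(255,255,255),1)
C=np.zeros((600,800,3),np.uint8);A=A[:,:800];C[:280,:A.shape[1]]=A[40:320];C[:8]=A[:8] if A.shape[1]==800 else C[:8];C[290:290+B.shape[0],:B.shape[1]]=B
w=cv2.resize(im[:,:,::-1],(440,330));C[285:585,330:770]=w[:300]
cv2.imwrite('pics/w3c.png',C);print(A.shape,B.shape)
E
```

```text
pose [573.3 -64.7 108.7] [-1.7995e+02 -1.4000e-01  1.6630e+02] F [-0.13 -0.33 -2.  ] t 6.2 w 55.7
shift now-axes [-0.7 -0.1 -1.3] turn [-0.001 -0.002  0.   ]
(390, 800, 3) (286, 297, 3)
```

View pics/w3c.png

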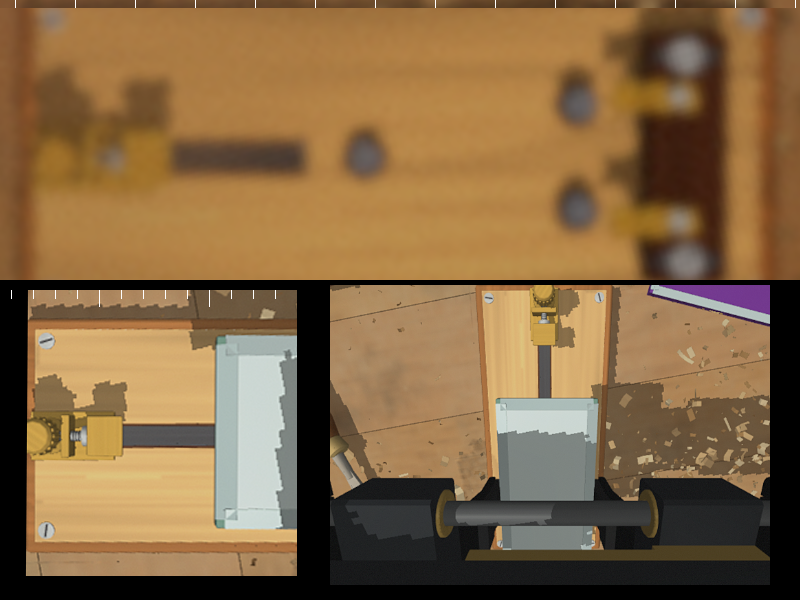

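Both views show the lip front of the sliding clip at x ≈ -88. The fixed lips start at x ≈ 60, so the stop is at about 68. Setting the glass centre at x ≈ -8 clears both ends.

send_rows --pt "50 10 0 10 0 0 0" --pt "50 9.4 0 25 0 0 0" --pt "50 0 0 25 0 0 0" --pt "50 0 0 15 0 0 0" --pt "50 0 0 8 0 0 0" --pt "50 0 0 2 0 0 0" --pt "50 0 0 0 0 0 0" --pt "50 0 0 0 0 0 0"

```text
time_s: 7.0
tool_pos: [0.5564, -0.0603, 0.0261]
tool_rot: [180.0, 0.1, 166.3]
force: [0.8, 0.8, -1.7]
grip_width: 0.0558
```

```bash
python3 - <<'E'
from h import *
k=env.get_calibration('wrist');im=env.read_camera('wrist');s=env.read_camera('scene');cv2.imwrite('pics/w4.png',im[:,:,::-1])
togo([554.4,-60.2,23],166.3)
C=np.zeros((480,800,3),np.uint8);C[:375,:500]=cv2.resize(im[:,:,::-1],(500,375));C[:300,500:]=cv2.resize(s[210:360,280:430,::-1],(300,300),interpolation=cv2.INTER_CUBIC)
cv2.imwrite('pics/w4c.png',C)
E
```

```text
pose [556.3 -60.3  26. ] [1.7997e+02 1.0000e-01 1.6632e+02] F [-0.   -0.26 -1.56] t 7.1 w 55.7
shift now-axes [ 1.8 -0.4  3. ] turn [0.001 0.002 0.   ]
```

View pics/w4c.png

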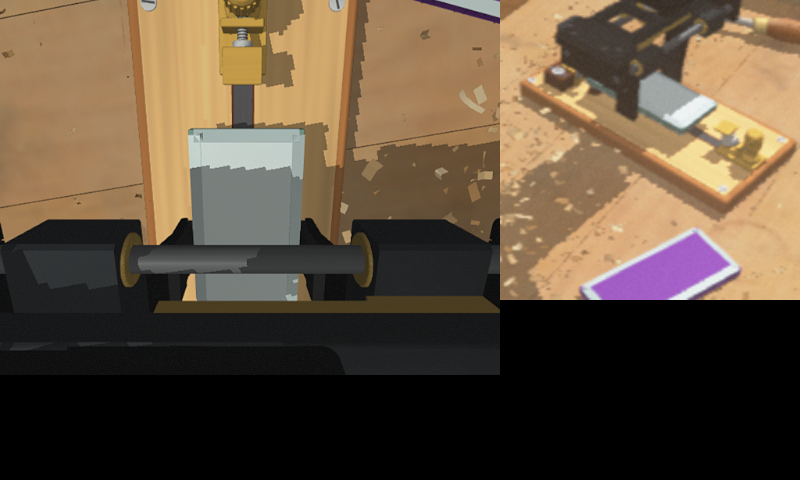

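send_rows --pt "50 1 0 2.5 0 0 0" --pt "50 0 0 1.5 0 0 0" --pt "50 0 0 0 0 0 0" --pt "50 0 0 0 0 0 0"

```text
time_s: 7.5
tool_pos: [0.5544, -0.0599, 0.021]
tool_rot: [180.0, -0.0, 166.3]
force: [0.2, -0.6, -1.7]
grip_width: 0.0556
```

send_rows --pt "50 0 0 0.7 0 0 0" --pt "50 0 0 0 0 0 0"

```text
time_s: 7.7
tool_pos: [0.5544, -0.0599, 0.0203]
tool_rot: [180.0, -0.0, 166.3]
force: [-0.1, -1.3, -1.4]
grip_width: 0.0559
```

send_rows --pt "50 0 0 0.7 0 0 0" --pt "50 0 0 0 0 0 0"

```text
time_s: 7.9
tool_pos: [0.555, -0.06, 0.0201]
tool_rot: [180.0, 0.1, 166.3]
force: [-0.2, 0.0, 1.6]
grip_width: 0.056
```

```bash
python3 - <<'E'
from h import *
k=env.get_calibration('wrist');im=env.read_camera('wrist')
M=np.array([562.2,-62.1]);a=np.radians(-13.7);u=np.array([np.cos(a),np.sin(a)]);v=np.array([-u[1],u[0]])
for i in range(3): env.read_camera('top');togo([554.4,-60.2,19.1],166.3)
print(env.get_obs()['wrist_torque'])
g=cv2.cvtColor(im,cv2.COLOR_RGB2GRAY).astype(int);print(g[145:185,314].tolist())
for r in (160,164,166,168,170,172,174):
  P=ray('wrist',[[314,r]],.037,k)[0][:2]*1000-M;print(r,np.round([P@u,P@v],1))
E
```

```text
pose [555. -60.  20.] [1.7998e+02 6.0000e-02 1.6632e+02] F [0.17 0.6  2.01] t 8.0 w 55.8
shift now-axes [ 0.5 -0.4  0.9] turn [0.    0.001 0.   ]
pose [555.  -60.   20.1] [1.7998e+02 6.0000e-02 1.6631e+02] F [-0.01 -0.38  2.34] t 8.05 w 55.7
shift now-axes [ 0.5 -0.3  1. ] turn [0.    0.001 0.   ]
pose [554.9 -60.   20. ] [1.7998e+02 6.0000e-02 1.6632e+02] F [0.46 0.06 2.27] t 8.1 w 56.0
shift now-axes [ 0.5 -0.3  0.9] turn [0.    0.001 0.   ]
[-0.04659492 -0.0283999   0.01654882]
[80, 80, 79, 80, 80, 80, 79, 80, 80, 80, 81, 80, 79, 80, 83, 70, 47, 47, 42, 84, 156, 181, 175, 174, 174, 175, 173, 176, 174, 174, 174, 176, 175, 176, 176, 175, 170, 187, 207, 204]
160 [-70.7   0.4]
164 [-69.2   0.4]
166 [-68.5   0.4]
168 [-67.8   0.4]
170 [-67.1   0.4]
172 [-66.4   0.4]
174 [-65.6   0.4]
```

send_rows --pt "62 0 0 0 0 0 0" --pt "62 0 0 0 0 0 0" --pt "62 0 0 0 0 0 0" --pt "62 0 0 0 0 0 0" --grip_force 6

```text
time_s: 8.5
tool_pos: [0.5543, -0.0599, 0.0195]
tool_rot: [-180.0, -0.0, 166.3]
force: [0.1, -0.5, 0.2]
grip_width: 0.0618
```

send_rows --pt "50 0 0 0 0 0 0" --pt "50 0 0 0 0 0 0" --pt "50 0 0 0 0 0 0" --pt "50 0 0 0 0 0 0" --pt "50 0 0 0 0 0 0" --pt "50 0 0 0 0 0 0" --grip_force 6

```text
time_s: 9.1
tool_pos: [0.5544, -0.0599, 0.0196]
tool_rot: [180.0, -0.0, 166.3]
force: [0.7, -0.4, -0.9]
grip_width: 0.0558
```

send_rows --pt "50 -1 0 0 0 0 0" --pt "50 -1 0 0 0 0 0" --pt "50 -1 0 0 0 0 0" --pt "50 -1 0 0 0 0 0" --pt "50 -1 0 0 0 0 0" --pt "50 -1 0 0 0 0 0" --pt "50 -1 0 0 0 0 0" --pt "50 -1 0 0 0 0 0" --pt "50 0 0 0 0 0 0"

```text
time_s: 10.0
tool_pos: [0.5623, -0.0618, 0.0196]
tool_rot: [180.0, 0.0, 166.3]
force: [1.0, -0.7, -0.8]
grip_width: 0.0561
```

send_rows --pt "50 -0.7 0 0 0 0 0" --pt "50 -0.7 0 0 0 0 0" --pt "50 -0.7 0 0 0 0 0" --pt "50 -0.7 0 0 0 0 0"

```text
time_s: 10.4
tool_pos: [0.5649, -0.0625, 0.0196]
tool_rot: [180.0, -0.0, 166.3]
force: [0.6, -0.4, -1.9]
grip_width: 0.056
```

send_rows --pt "50 -0.7 0 0 0 0 0" --pt "50 -0.7 0 0 0 0 0" --pt "50 -0.7 0 0 0 0 0"

```text
time_s: 10.7
tool_pos: [0.567, -0.063, 0.0197]
tool_rot: [180.0, 0.0, 166.3]
force: [-0.2, 0.3, -1.4]
grip_width: 0.0561
```

send_rows --pt "50 -0.7 0 0 0 0 0" --pt "50 -0.7 0 0 0 0 0"

```text
time_s: 10.9
tool_pos: [0.5684, -0.0633, 0.0197]
tool_rot: [180.0, 0.0, 166.3]
force: [0.3, 0.1, -1.9]
grip_width: 0.056
```

send_rows --pt "50 -0.7 0 0 0 0 0" --pt "50 -0.7 0 0 0 0 0"

```text
time_s: 11.1
tool_pos: [0.5698, -0.0636, 0.0197]
tool_rot: [180.0, 0.0, 166.3]
force: [0.6, -0.4, -0.7]
grip_width: 0.0562
```

send_rows --pt "50 -0.7 0 0 0 0 0" --pt "50 -0.7 0 0 0 0 0"

```text
time_s: 11.3
tool_pos: [0.5707, -0.0638, 0.0196]
tool_rot: [180.0, -0.1, 166.3]
force: [-2.7, -0.1, 0.9]
grip_width: 0.0559
```

send_rows --pt "50 -0.7 0 0 0 0 0" --pt "50 -0.7 0 0 0 0 0"

```text
time_s: 11.5
tool_pos: [0.5719, -0.0642, 0.0195]
tool_rot: [180.0, -0.1, 166.3]
force: [-2.9, -0.2, 0.3]
grip_width: 0.0559
```

send_rows --pt "50 -0.7 0 0 0 0 0" --pt "50 0 0 0 0 0 0"

```text
time_s: 11.7
tool_pos: [0.5729, -0.0644, 0.0195]
tool_rot: [180.0, -0.0, 166.3]
force: [-1.7, 0.6, 0.5]
grip_width: 0.0558
```

Contact was felt at TCP x ≈ 0.5705, then the light grip slipped at about 3 N. I'll grip a bit harder and confirm the seat.

send_rows --pt "50 0 0 0 0 0 0" --pt "50 0 0 0 0 0 0" --pt "50 -0.5 0 0 0 0 0" --pt "50 0 0 0 0 0 0" --grip_force 13

```text
time_s: 12.1
tool_pos: [0.573, -0.0644, 0.0195]
tool_rot: [180.0, -0.1, 166.3]
force: [-4.4, 1.6, 0.9]
grip_width: 0.0555
```

send_rows --pt "50 -0.5 0 0 0 0 0" --pt "50 0 0 0 0 0 0"

```text
time_s: 12.3
tool_pos: [0.5735, -0.0646, 0.0194]
tool_rot: [180.0, -0.1, 166.3]
force: [-4.8, 1.7, 1.6]
grip_width: 0.0561
```

send_rows --pt "50 -0.5 0 0 0 0 0" --pt "50 0 0 0 0 0 0"

```text
time_s: 12.5
tool_pos: [0.5741, -0.0647, 0.0194]
tool_rot: [-180.0, -0.1, 166.3]
force: [-5.1, 1.9, 0.9]
grip_width: 0.0561
```

```bash
python3 - <<'E'
from h import *
k=env.get_calibration('wrist');im=env.read_camera('wrist');g=cv2.cvtColor(im,cv2.COLOR_RGB2GRAY).astype(int)
M=np.array([562.2,-62.1]);a=np.radians(-13.7);u=np.array([np.cos(a),np.sin(a)]);v=np.array([-u[1],u[0]])
for r in env.regions_of('wrist','mirror_center')[:2]: print(r['confidence'],r['rect'])
for c in (270,290,314,350,370):
    col=g[100:220,c];r=100+int(np.argmax(col>140));P=ray('wrist',[[c,r-.5]],.036,k)[0][:2]*1000-M;print(c,r,np.round([P@u,P@v],1))
togo([554.4,-60.2,19.1],166.3);print(env.get_obs()['wrist_torque'])
s=env.read_camera('scene');C=np.zeros((480,800,3),np.uint8);C[:375,:500]=cv2.resize(im[:,:,::-1],(500,375));C[:300,500:]=cv2.resize(s[210:360,280:430,::-1],(300,300),interpolation=cv2.INTER_CUBIC)
cv2.imwrite('pics/w5c.png',C)
E
```

```text
0.79 [241.9, 158.0, 389.5, 385.8]
270 100 [-71.8 -15.1]
290 100 [-71.8  -8.1]
314 157 [-52.2   0.4]
350 100 [-71.8  13. ]
370 100 [-71.8  20.1]
pose [574.1 -64.7  19.4] [ 1.8000e+02 -5.0000e-02  1.6632e+02] F [-5.69  1.19  0.26] t 12.6 w 55.9
shift now-axes [20.2 -0.3  0.3] turn [ 0.    -0.001  0.   ]
[0.31788462 1.10063542 0.02578905]
```

View pics/w5c.png

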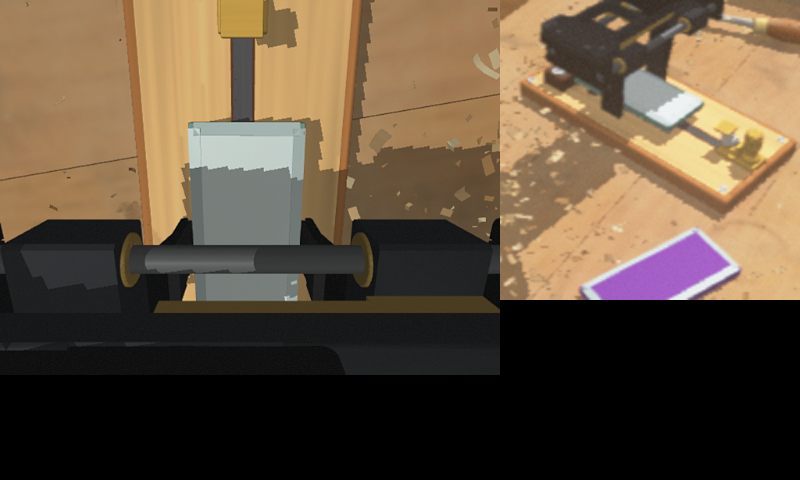

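Back edge at x = -52.2 gives a stop at about 67.8, which matches the lips seen from above. The glass is seated and square. Releasing and going over the knob.

send_rows --pt "76 0 0 0 0 0 0" --pt "76 0 0 0 0 0 0" --pt "76 0 0 0 0 0 0" --pt "76 0 0 0 0 0 0" --pt "76 0 0 0 0 0 0" --pt "76 0 0 -15 0 0 0" --pt "76 0 0 -40 0 0 0" --pt "76 20 0 -45 0 0 0" --pt "40 40 0 -40 0 0 0" --pt "40 45 0 0 0 0 0" --pt "40 31 0 0 0 0 0" --pt "40 0 0 0 0 0 0"

```text
time_s: 13.85
tool_pos: [0.444, -0.0328, 0.1561]
tool_rot: [179.9, -0.0, 166.4]
force: [0.3, -0.6, 0.3]
grip_width: 0.0519
```

```bash
python3 - <<'E'
from h import *
env.read_camera('scene')
k=env.get_calibration('wrist');im=env.read_camera('wrist');cv2.imwrite('pics/w6.png',im[:,:,::-1])
M=np.array([562.2,-62.1]);a=np.radians(-13.7);u=np.array([np.cos(a),np.sin(a)]);v=np.array([-u[1],u[0]])
for r in env.regions_of('wrist','clip_knob')[:2]:
    m=r['region'];ys,xs=np.nonzero(m);c=[[xs.mean(),ys.mean()]];print(r['confidence'],r['rect'],c)
    for z in(.036,.051): P=ray('wrist',c,z,k)[0][:2]*1000-M;print(z,np.round(P+M,1),np.round([P@u,P@v],1))
for r in env.regions_of('wrist','mirror_center')[:2]: print('glass',r['confidence'],r['rect'],rect('wrist',r['region'],.036,k))
togo([441.7,-32.7,39],166.3);print(env.get_obs()['qpos'])
cv2.imwrite('pics/w6c.png',cv2.resize(im[80:400,160:480,::-1],(600,600),interpolation=cv2.INTER_CUBIC))
E
```

```text
0.73 [296.2, 214.1, 330.8, 281.0] [[np.float64(312.52907580477677), np.float64(245.46157840083075)]]
0.036 [452. -36.] [-113.3   -0.8]
0.051 [448. -35.] [-117.3   -0.7]
glass 0.86 [425.4, 144.8, 595.4, 242.5] [448.3 111.1 112.4  51.9  63.3]
glass 0.77 [280.5, 351.8, 349.4, 386.3] [553.6 -59.1  56.2  31.5  76.3]
pose [448.1 -34.1 155.8] [1.7998e+02 1.1000e-01 1.6629e+02] F [-0.41  0.16  0.76] t 14.05 w 42.1
shift now-axes [  6.8  -0.2 116.8] turn [ 0.     0.002 -0.   ]
[-22.20207876  -4.59593026  22.30938074 116.11098241   1.88257301
  68.04052081  75.62960364]
```

View pics/w6c.png

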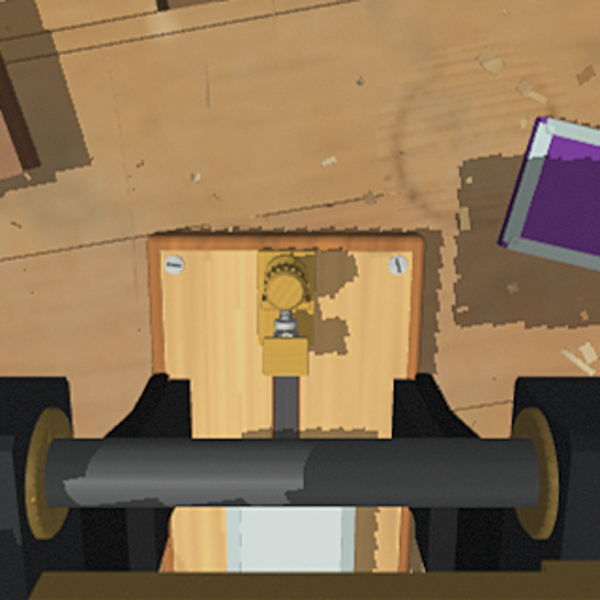

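The knob top is at (286,290) in the crop. That is world (441,-33), which agrees with the earlier estimate. Only a low base plate surrounds it. Descending with the jaws straddling it.

send_rows --pt "40 6.8 0 30 0 0 0" --pt "40 0 0 40 0 0 0" --pt "40 0 0 30 0 0 0" --pt "40 0 0 15 0 0 0" --pt "40 0 0 9 0 0 0" --pt "40 0 0 0 0 0 0" --pt "40 0 0 0 0 0 0"

```text
time_s: 14.75
tool_pos: [0.4413, -0.0324, 0.0316]
tool_rot: [-180.0, 0.1, 166.3]
force: [-0.2, -0.3, 0.0]
grip_width: 0.0398
```

```bash
python3 - <<'E'
from h import *
for i in range(2): env.read_camera('scene');togo([441.5,-32.8,29],166.3)
s=env.read_camera('top');k=env.get_calibration('wrist');im=env.read_camera('wrist')
cv2.imwrite('pics/w7c.png',im[:,:,::-1])
E
```

```text
pose [441.5 -32.3  31.9] [1.7998e+02 1.0000e-01 1.6631e+02] F [ 0.61  0.15 -0.25] t 14.8 w 40.1
shift now-axes [-0.1 -0.5  2.9] turn [0.    0.002 0.   ]
pose [441.5 -32.2  32. ] [1.7996e+02 1.1000e-01 1.6631e+02] F [-0.17 -0.05  0.07] t 14.85 w 40.4
shift now-axes [-0.1 -0.6  3. ] turn [0.001 0.002 0.   ]
```

View pics/w7c.png

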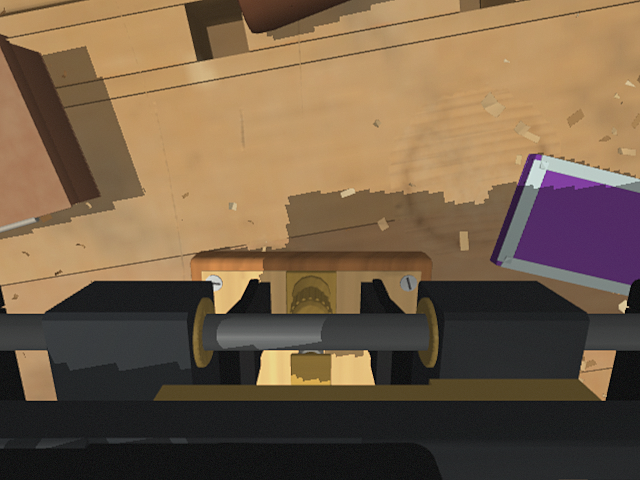

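send_rows --pt "8 0 0 0 0 0 0" --pt "8 0 0 0 0 0 0" --pt "8 0 0 0 0 0 0" --pt "8 0 0 0 0 0 0" --pt "8 0 0 0 0 0 0" --pt "8 0 0 0 0 0 0" --grip_force 35

```text
time_s: 15.55
tool_pos: [0.4395, -0.0337, 0.0309]
tool_rot: [-179.9, -0.1, 166.3]
force: [-2.6, -5.1, 2.7]
grip_width: 0.0149
```

send_rows --pt "8 -1 0 0 0 0 0" --pt "8 -2 0 0 0 0 0" --pt "8 -2 0 0 0 0 0" --pt "8 -2 0 0 0 0 0" --pt "8 -2 0 0 0 0 0" --pt "8 -1 0 0 0 0 0"

```text
time_s: 16.15
tool_pos: [0.448, -0.0358, 0.0309]
tool_rot: [-179.9, -0.2, 166.3]
force: [-6.7, -4.1, 7.7]
grip_width: 0.015
```

send_rows --pt "8 0 -0.6 -0.3 0 0 0" --pt "8 -1 -0.4 -0.3 0 0 0" --pt "8 -2 0 0 0 0 0" --pt "8 -2 0 0 0 0 0" --pt "8 -2 0 0 0 0 0" --pt "8 -2 0 0 0 0 0" --pt "8 -1 0 0 0 0 0"

```text
time_s: 16.85
tool_pos: [0.4573, -0.0381, 0.031]
tool_rot: [-179.9, -0.3, 166.3]
force: [-5.8, -1.8, 4.2]
grip_width: 0.0152
```

```bash
python3 - <<'E'
from h import *
for i in range(3): s=env.read_camera('scene');togo([441.5,-32.8,29],166.3)
im=env.read_camera('wrist');C=np.zeros((480,800,3),np.uint8);C[:375,:500]=cv2.resize(im[:,:,::-1],(500,375));C[:300,500:]=cv2.resize(s[210:360,300:450,::-1],(300,300),interpolation=cv2.INTER_CUBIC)
cv2.imwrite('pics/w8c.png',C)
E
```

```text
pose [457.4 -38.2  31. ] [-179.93   -0.26  166.31] F [-5.09 -2.35  3.1 ] t 16.9 w 15.0
shift now-axes [16.7  1.4  2.1] turn [-0.001 -0.004  0.   ]
pose [457.5 -38.2  31. ] [-179.93   -0.25  166.31] F [-4.59 -1.08  3.  ] t 16.95 w 15.1
shift now-axes [16.8  1.4  2.1] turn [-0.001 -0.004  0.   ]
pose [457.5 -38.2  31. ] [-179.93   -0.24  166.31] F [-5.15 -2.38  2.19] t 17.0 w 15.0
shift now-axes [16.8  1.4  2.1] turn [-0.001 -0.004  0.   ]
```

View pics/w8c.png

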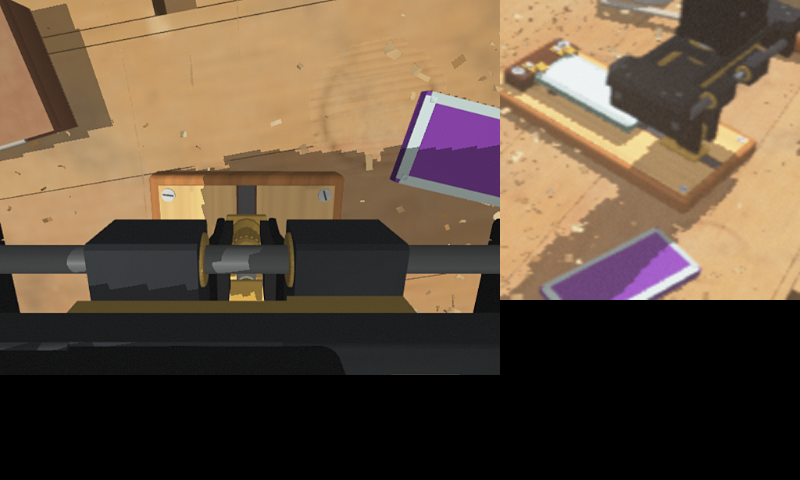

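The clip moves with the gripper; the slot now shows behind it. Drag is about 5 N. Continuing, then feeling for contact.

send_rows --pt "8 -1 -0.3 0 0 0 0" --pt "8 -2 0 0 0 0 0" --pt "8 -2 0 0 0 0 0" --pt "8 -2 0 0 0 0 0" --pt "8 -2 0 0 0 0 0" --pt "8 -2 0 0 0 0 0" --pt "8 -1 0 0 0 0 0" --pt "8 -1 0 0 0 0 0"

```text
time_s: 17.85
tool_pos: [0.4699, -0.0412, 0.031]
tool_rot: [-180.0, -0.3, 166.3]
force: [-5.3, -0.9, 3.6]
grip_width: 0.0149
```

send_rows --pt "8 -0.5 0 0 0 0 0" --pt "8 -0.5 0 0 0 0 0" --pt "8 -0.5 0 0 0 0 0" --pt "8 -0.5 0 0 0 0 0"

```text
time_s: 18.25
tool_pos: [0.4718, -0.0417, 0.031]
tool_rot: [-180.0, -0.3, 166.3]
force: [-5.0, -0.8, 3.2]
grip_width: 0.0149
```

send_rows --pt "8 -0.5 0 0 0 0 0" --pt "8 -0.5 0 0 0 0 0" --pt "8 -0.5 0 0 0 0 0"

```text
time_s: 18.55
tool_pos: [0.4733, -0.0421, 0.031]
tool_rot: [-180.0, -0.3, 166.3]
force: [-5.1, -1.7, 4.1]
grip_width: 0.0152
```

send_rows --pt "8 -0.5 0 0 0 0 0" --pt "8 -0.5 0 0 0 0 0"

```text
time_s: 18.75
tool_pos: [0.4742, -0.0423, 0.031]
tool_rot: [-180.0, -0.3, 166.3]
force: [-5.3, -1.7, 3.4]
grip_width: 0.0148
```

send_rows --pt "8 -0.5 0 0 0 0 0" --pt "8 -0.5 0 0 0 0 0"

```text
time_s: 18.95
tool_pos: [0.4752, -0.0425, 0.031]
tool_rot: [-180.0, -0.3, 166.3]
force: [-5.3, -1.0, 4.4]
grip_width: 0.0152
```

send_rows --pt "8 -0.4 0 0 0 0 0" --pt "8 -0.4 0 0 0 0 0"

```text
time_s: 19.15
tool_pos: [0.476, -0.0427, 0.031]
tool_rot: [-180.0, -0.3, 166.3]
force: [-4.9, -0.6, 3.0]
grip_width: 0.0149
```

send_rows --pt "8 -0.4 0 0 0 0 0" --pt "8 -0.4 0 0 0 0 0"

```text
time_s: 19.35
tool_pos: [0.4768, -0.0429, 0.031]
tool_rot: [-180.0, -0.3, 166.3]
force: [-5.3, -0.3, 3.2]
grip_width: 0.015
```

send_rows --pt "8 -0.4 0 0 0 0 0" --pt "8 -0.3 0 0 0 0 0"

```text
time_s: 19.55
tool_pos: [0.4775, -0.0431, 0.031]
tool_rot: [-180.0, -0.3, 166.3]
force: [-5.3, -1.4, 2.5]
grip_width: 0.0154
```

send_rows --pt "8 -0.4 0 0 0 0 0" --pt "8 -0.4 0 0 0 0 0"

```text
time_s: 19.75
tool_pos: [0.4782, -0.0433, 0.031]
tool_rot: [-180.0, -0.3, 166.3]
force: [-5.3, -0.5, 3.3]
grip_width: 0.0152
```

send_rows --pt "8 -0.4 0 0 0 0 0" --pt "8 -0.3 0 0 0 0 0"

```text
time_s: 19.95
tool_pos: [0.4786, -0.0434, 0.031]
tool_rot: [-179.9, -0.3, 166.3]
force: [-6.0, -1.1, 4.2]
grip_width: 0.0153
```

send_rows --pt "8 -0.3 0 0 0 0 0" --pt "8 0 0 0 0 0 0"

```text
time_s: 20.15
tool_pos: [0.4787, -0.0434, 0.031]
tool_rot: [-179.9, -0.3, 166.3]
force: [-6.5, -0.5, 5.1]
grip_width: 0.0149
```

send_rows --pt "8 -0.3 0 0 0 0 0" --pt "8 0 0 0 0 0 0"

```text
time_s: 20.35
tool_pos: [0.4788, -0.0434, 0.031]
tool_rot: [-179.9, -0.3, 166.3]
force: [-8.1, -0.3, 5.8]
grip_width: 0.0148
```

send_rows --pt "8 -0.4 0 0 0 0 0" --pt "8 0 0 0 0 0 0"

```text
time_s: 20.55
tool_pos: [0.4789, -0.0434, 0.0309]
tool_rot: [-180.0, -0.4, 166.3]
force: [-8.6, -0.0, 6.1]
grip_width: 0.0149
```

send_rows --pt "8 -0.4 0 0 0 0 0" --pt "8 0 0 0 0 0 0"

```text
time_s: 20.75
tool_pos: [0.4791, -0.0435, 0.0309]
tool_rot: [-179.9, -0.4, 166.3]
force: [-8.5, -0.3, 7.6]
grip_width: 0.0151
```

send_rows --pt "8 -0.5 0 0 0 0 0" --pt "8 0 0 0 0 0 0"

```text
time_s: 20.95
tool_pos: [0.4792, -0.0435, 0.0309]
tool_rot: [-179.9, -0.5, 166.3]
force: [-10.0, -0.2, 9.5]
grip_width: 0.0151
```

send_rows --pt "8 -0.5 0 0 0 0 0" --pt "8 0 0 0 0 0 0"

```text
time_s: 21.15
tool_pos: [0.4794, -0.0435, 0.0309]
tool_rot: [-179.9, -0.5, 166.3]
force: [-10.6, -0.2, 9.1]
grip_width: 0.0148
```

```bash
python3 - <<'E'
from h import *
for i in range(6):
    env.read_camera('scene');o,p,r=pose();print(np.round(o['force'],1),np.round(p*1000,2))
E
```

```text
[-10.8   0.7   8.2] [479.41 -43.58  30.92]
[-10.4  -0.9  10.1] [479.41 -43.52  30.92]
[-10.1  -0.2   9.1] [479.39 -43.55  30.91]
[-10.7  -0.1   9. ] [479.4  -43.57  30.91]
[-10.1   0.6   9.1] [479.4  -43.54  30.92]
[-10.5   0.2   9.1] [479.4  -43.55  30.92]
```

send_rows --pt "8 -0.6 0 0 0 0 0" --pt "8 0 0 0 0 0 0" --pt "8 -0.6 0 0 0 0 0" --pt "8 0 0 0 0 0 0"

```text
time_s: 21.85
tool_pos: [0.4797, -0.0437, 0.0309]
tool_rot: [-179.9, -0.6, 166.3]
force: [-12.6, 1.0, 11.2]
grip_width: 0.0147
```

send_rows --pt "8 -0.6 0 0 0 0 0" --pt "8 0 0 0 0 0 0"

```text
time_s: 22.05
tool_pos: [0.4799, -0.0437, 0.0309]
tool_rot: [-179.9, -0.7, 166.3]
force: [-14.1, 0.6, 12.4]
grip_width: 0.0151
```

About 14 N total means roughly 8–9 N on the glass. I'll relax the arm part way, then let go.

send_rows --pt "8 1 0 0 0 0 0" --pt "8 1 0 0 0 0 0" --pt "8 1 0 0 0 0 0" --pt "8 0 0 0 0 0 0"

```text
time_s: 22.45
tool_pos: [0.4799, -0.0436, 0.0309]
tool_rot: [-180.0, -0.3, 166.3]
force: [-5.3, -1.2, 3.0]
grip_width: 0.0149
```

send_rows --pt "40 0 0 0 0 0 0" --pt "40 0 0 0 0 0 0" --pt "40 0 0 0 0 0 0" --pt "40 0 0 0 0 0 0" --pt "40 0 0 0 0 0 0"

```text
time_s: 22.95
tool_pos: [0.483, -0.0438, 0.0319]
tool_rot: [180.0, 0.1, 166.3]
force: [0.6, -0.1, 0.2]
grip_width: 0.0388
```

send_rows --pt "40 0 0 -15 0 0 0" --pt "40 0 0 -40 0 0 0" --pt "40 0 0 -45 0 0 0" --pt "40 20 0 -45 0 0 0" --pt "40 20 0 0 0 0 0" --pt "40 0 0 0 0 0 0"

```text
time_s: 23.55
tool_pos: [0.4431, -0.0337, 0.1781]
tool_rot: [179.9, 0.1, 166.4]
force: [0.2, 0.7, -0.5]
grip_width: 0.04
```

```bash
python3 - <<'E'
from h import *
s=env.read_camera('scene');t=env.read_camera('top');k=env.get_calibration('wrist');im=env.read_camera('wrist')
togo([480,-43,170],166.3)
for r in env.regions_of('wrist','mirror_center')[:2]: print('glass',r['confidence'],r['rect'])
C=np.zeros((600,800,3),np.uint8);C[:300,:400]=cv2.resize(im[200:440,160:480,::-1],(400,300));C[:400,400:]=cv2.resize(s[220:330,290:400,::-1],(400,400),interpolation=cv2.INTER_CUBIC)
C[300:600,:300]=cv2.resize(t[195:330,255:390,::-1],(300,300),interpolation=cv2.INTER_CUBIC)
cv2.imwrite('pics/w9c.png',C)
E
```

```text
pose [443.6 -34.4 176.1] [-179.99   -0.    166.32] F [-0.33  0.08 -0.17] t 23.7 w 40.3
shift now-axes [-37.4   0.2   6.1] turn [-0. -0.  0.]
glass 0.87 [423.0, 147.0, 579.4, 242.1]
glass 0.46 [244.8, 202.8, 383.0, 388.4]
```

View pics/w9c.png

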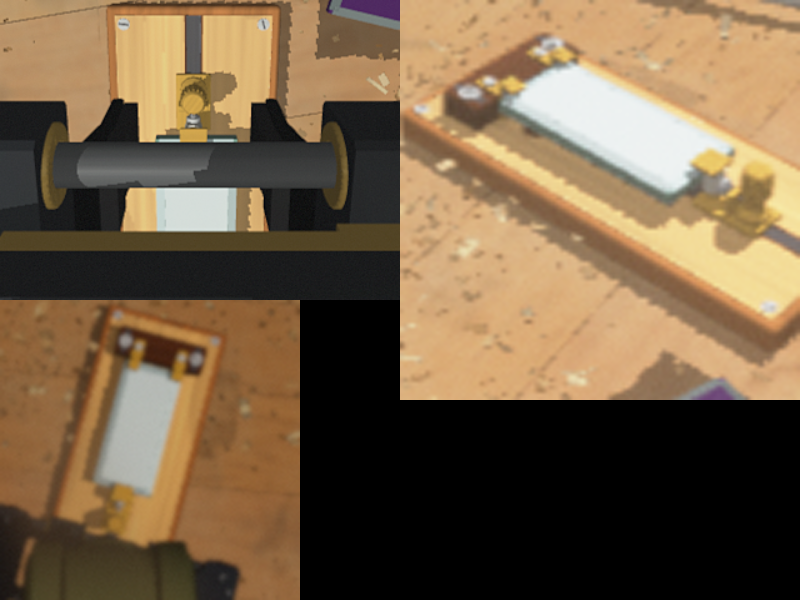

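```bash
python3 -c "
from cell import env
o=env.get_obs();print(o['time_s'],o['force']);print(env.sign_off())"
```

```text
23.75 [ 0.07157801 -0.22889539  0.17003478]
the job is handed in; nothing more can be done
None
```

The glass is clipped into its wooden back and the job is handed in, at 23.7 s of the 61 s allowed. No verdict comes back, so this rests on my own checks.

**What I did:** I laid the glass on the three buttons and let go of it once so it would settle flat. I then slid it with a light grip until I felt the fixed clips, and confirmed the seat with about a 5 N push. Next I pushed the sliding clip up by its knob until the total force reached about 14 N. With 5 N of that being drag, roughly 8–9 N was on the glass. I eased the arm back before releasing so the clip would hold its position.

**Last checks:**
- **Fit:** the last pictures show the glass flat, under both fixed lips, with the sliding clip's lip over the other edge.
- **Position:** before the sliding clip was pushed up, the back edge measured x = -52 mm. That puts the stop at about 68 mm, which agrees with where I saw the lips from above.
- **Arm:** it is clear of everything, with about zero force at the wrist. It stayed clear of the jar, chisel, tin and purple look-alike.

**Not confirmed:**
- **Clip forces:** I could not measure the force left on the glass or on each fixed clip. About 5 N on the glass is what the drag should hold.
- **Peak force on the glass:** from the nose travel the peak could have been nearer 11 N, close to the 12 N limit.
- **Knob grip:** the jaws read 15 mm on the 16 mm knob, with some downward load of up to 12 N while pushing. The clip still slid normally.

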